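# Reset the telescoping bottle stop to the marked hole

## Robot

A 6-joint arm with a two-finger parallel gripper is mounted at the origin on the work surface. World frame = base frame: x ahead of the robot, y to its left, z up, the work surface at z = 0. Lengths are in m, angles in degrees, forces in N, time in s.
With the tool pointing down it reaches from about 0.35 to 0.875 m from the base axis. Payload 4.2 kg.
Tool frame: the origin (TCP) lies on the front face of the gripper's body, between the roots of the fingers; the fingertips stand 70 mm ahead of it and the grasp point (between the pads) lies 51 mm ahead of it; z points along the fingers, y is the line along which they close (so a half turn about z gives the same grasp; the last joint's range is limited). The gripper opens to 87 mm and grips with 3 to 60 N. Pads are 19 mm wide; open, the fingers measure 117 mm over their backs; the gripper's body (75 mm by 190 mm) begins 51 mm behind the grasp point.
Start: joints at [-61.73, 22.042, 0.453, 0, -68.411, -14.817], TCP at [0.145, -0.608, 0.292] pointing down, gripper open.
Joint ranges: [-179.83, 179.83], [-69.29, 118.12], [-61.27, 80.66], [-181.25, 117.63], [-171.15, -9.14], [-177.46, 177.46]. Speed limits (degrees/s): [159.86, 159.86, 180, 180, 180, 180].

## Interface

Orientations are given as a 3x3 rotation matrix whose columns are the frame's x, y, z axes.
In Python, from station import r gives the robot as it stands.
- The arm moves only by the shell command python3 -m pendant 'ROWS' [OPENING]. ROWS is JSON, a list of rows, each a list of 2 entries, a list of its own where there are three numbers: the shift along the tool's x, y, z in mm, then the turn, a rotation vector about the tool's x, y, z in rad. A call has 1 to 10 rows; each row is the pose to reach, as a shift and turn from the pose commanded when the call began, along the tool's axes at that moment; what a row does not reach only later rows make up. A row lasts 1/10 s, in which the tool goes at most 50 mm and 8.59 degrees, less where a joint would pass 70% of its speed; a pose out of reach is approached as far as the arm can. A call with a gripper value outside its range is refused whole. OPENING is the opening, from 0 (shut) to 1 (fully open), set as the call begins (- or left out, the last holds). The fingers move at their own pace and stop on an object; the grip force is fixed at half the most. Time passes only in rows, so rows that repeat a pose let the fingers close. It gives the time, the measured TCP pose, the force, the opening and the grip force at its end, in the units of the state.
- r.sense(): the state, without advancing time (a new reading comes with each control period).
- r.capture(name): name is "scene" or "side" or "wrist"; returns a dict with "frame" (400x640x3 uint8, red, green, blue), "vertical_fov" (degrees; the focal length in pixels is half the picture's height over the tangent of half this angle, whatever the lens; pixels are square), "cx", "cy" (the principal point, pixels), "distortion" ([k1, k2, p1, p2, k3] as OpenCV has them; the pictures are not rectified), "rvec" (rotation vector, rad) and "tvec" (3), from world to camera coordinates, as OpenCV has them. Camera axes: x right, y down, z forward; pixel columns grow to the right and rows downward; lengths in m; the calibration is good to about 2 mm. A picture is of the moment at which its call begins. There is no depth.
- r.finish_job(): hands the job in; it is judged then, once.
The state is a dict: "time_s": time; "joints": joint angles; "joint_velocities": joint speeds; "effort": joint torques, N m; "tcp_pos": TCP position; "ee_rot": TCP orientation; "wrist_force": force on the tool from outside, world axes, zero at the start; "moment": the same for the moment, N m; "gripper_width": opening from 0.0 (shut) to 1.0 (fully open); "gripper_force": force on a finger pad.
Only numpy, scipy, OpenCV 4.12 (cv2) and the standard library are available. Lean on these libraries where they do the work, as an engineer would, in place of code of your own. Each camera call takes 0.05 s, during which the arm holds its last target. There are 200 camera calls.

## Task

The telescoping bottle stop has to be reset for the next batch. Swing its cam lever wide open, press the sprung button and slide it along its slot until it pops fully up in the neighbouring hole that the arrow marker points at, then swing the lever fully shut again. Leave the two juice bottles and the jug standing where they are.

Things in the scene. Friction and masses are not known exactly. Their poses are not given: they have to be found in the camera images.
- rig: Fixed bottle stop. Stainless sleeve 48 mm wide, 230 long, top at 36 mm, along the rig's y above x = 0, on a base plate 8 mm thick (x -87 to +108, y -115 to +115 mm). Lengthwise 14 mm slot in the top with three square 27 mm holes at y = -60, 0, +60 mm. Origin on the table under the middle hole; x across the sleeve (lever on the -x side), y towards the white stop plate, z up. Place and yaw vary.
- tube (a joint): Slide of the inner tube in the sleeve (m), + along the rig's +y. It carries the button and, 183 mm in +y from it, a white upright stop plate (130 wide, 105 mm high). Holes at -0.060, 0, +0.060; travel ends at -0.080 and +0.080. Starts at about 0, latched in the middle hole. About 1.5 to 3 N of friction with the lever open; the closed cam clamps it.
- button (a joint): How far the button is pressed (m): 0 = fully up, latched in a hole; 0.014 = fully down. The tube can slide when it is pressed more than 0.007. Off a hole the sleeve's wall holds it down at about 0.006 by itself; over a hole its spring pops it up to 0 if nothing holds it down. The spring pushes 2.3 N when up, 5.5 N when fully down.
- pad (a point): Centre of the upper face of the button's black saddle-shaped thumb pad, 58 mm above the table when up; moves with tube and press. Pad 36 mm in x, 64 in y; at each y end a rim 8 mm thick stands 16 mm above this face. A fingertip between the rims (48 mm apart) can press down and, pressed or lifted a little, push the pad along either way.
- lever (a joint): Angle of the cam lever about its vertical pin (rad). 0 = shut, parallel to the sleeve, pointing to the rig's -y; grows to 1.6 = wide open, pointing to the rig's -x (clockwise seen from above). It stays where it is left; the cam grips in the last 0.4 rad. Takes about 1 to 5 N at the grip.
- lever_pin (a point): The lever's vertical pin axis, fixed at x = -45, y = -60 mm in the rig, at the lever's mid height, 58 mm above the table. Under it is a grey clamp block 40 x 46 mm, top at 44 mm.
- lever_grip (a point): Centre of the black grip at the lever's free end (16 mm wide, 28 mm along the lever, 47 to 69 mm above the table), 86 mm from the pin; moves with the lever. The space round it is free, so shut fingers from above can push it from either side.
- arrow: Flat dark steel arrow 8 mm thick, about 58 mm long, on the base plate's far flange (rig x = +65 mm), pointing across at the wanted hole: its y in the rig, +60 or -60 mm, is that hole's y. Origin under its middle, axes as the rig's. Which end it is at varies.
- blank: Flat round dark steel blank, 36 mm across and 8 mm thick, on the same flange beside the hole at the other end, which is not wanted.
- bottle0: Closed bottle of orange juice, 62 mm across, 165 mm tall, standing; origin under its centre. Bystander.
- bottle1: As bottle0. Bystander.
- jug: White plastic jug with a side handle, 120 mm across, 150 mm tall, standing; origin under its centre. Bystander.

How it is judged:
By the outcome, as a careful person would: the job done as asked, in the order asked, and still so for the second after the job is handed in, with the robot touching nothing.
It also fails if it takes over 64 s, if anything falls off the work surface, if the arm or the gripper's body presses on something with over 40 N, if the wrist force passes 120 N, or if a joint passes its speed limit or range.

## Working session

There is one attempt and no reset: what is moved stays moved. The work goes in short steps, Python scripts to look and compute and a shell command to move; the robot and the scene stay as the last step left them, time stands still between calls to the robot, and variables do not carry over. Pictures are saved under pics/ and viewed, at most 10 in all, crops included, and the job is handed in when it is done.

```bash
mkdir -p pics
python3 - <<'E'
from station import r
import cv2,numpy as np,pickle
for n in ["scene","side"]:
    c=r.capture(n); pickle.dump(c,open(n+".pkl","wb"))
    cv2.imwrite(f"pics/{n}.png",c["frame"][:,:,::-1])
    R=cv2.Rodrigues(np.array(c["rvec"]))[0]; print(n,-R.T@np.array(c["tvec"]),c["vertical_fov"],c["distortion"])
s=r.sense();print(s["ee_rot"],s["wrist_force"],s["time_s"])
E
```

```text
scene [ 1.26812946 -0.11550617  0.8180204 ] 54.00586101539666 [-0.03694326  0.          0.          0.          0.        ]
side [ 0.39759144 -0.61944992  0.80976709] 54.31738859413885 [0.0278753 0.        0.        0.        0.       ]
[[-9.72596256e-01 -2.32499990e-01 -5.26419286e-04]
 [-2.32500570e-01  9.72594532e-01  1.83315246e-03]
 [ 8.57845889e-05  1.90531001e-03 -9.99998181e-01]] [0.36958406 0.10422199 0.36168856] 0.1
```

View pics/scene.png

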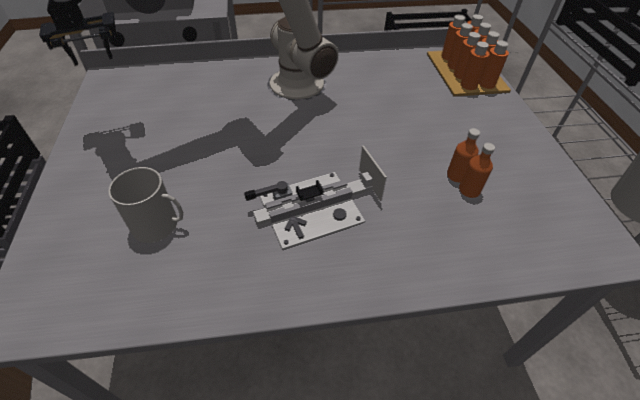

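View pics/side.png

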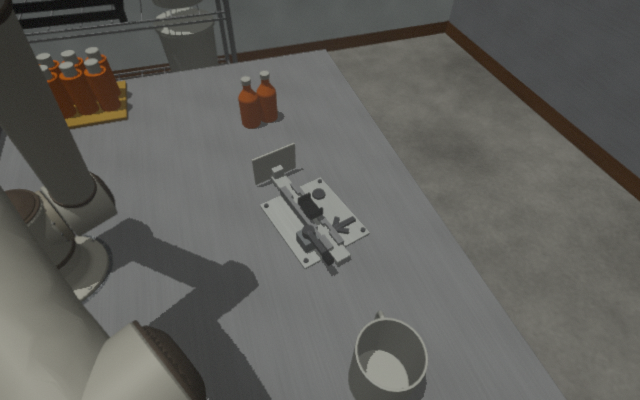

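The scene view shows the rig around (310,205), with the stop plate at (372,175), the lever grip at (250,195), the arrow at (296,228) and the blank at (340,214). So the arrow is at the −y end. Next I'll zoom in on both views.

Run:
```python
import cv2,numpy as np,pickle
a=pickle.load(open("scene.pkl","rb"))["frame"][140:255,235:395]
b=pickle.load(open("side.pkl","rb"))["frame"][138:278,245:385]
cv2.imwrite("pics/z1.png",cv2.resize(a,None,fx=5,fy=5,interpolation=2)[:,:,::-1])
cv2.imwrite("pics/z2.png",cv2.resize(b,None,fx=4,fy=4,interpolation=2)[:,:,::-1])
```

```text
(no output)
```

View pics/z1.png

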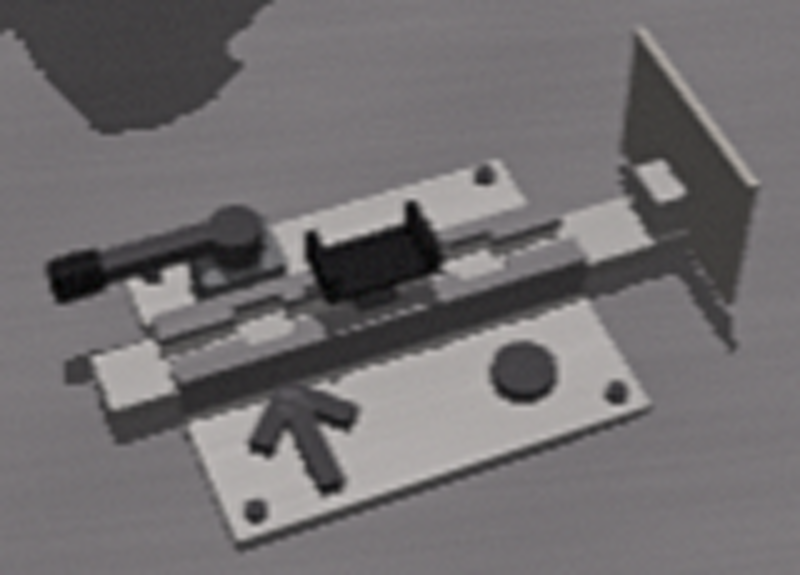

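View pics/z2.png

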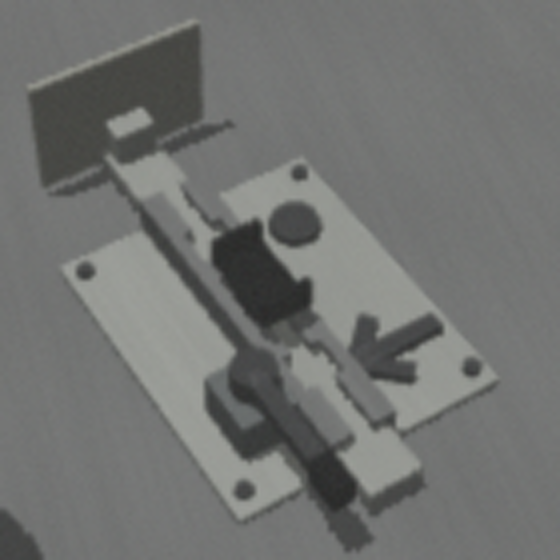

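The crops show the plate corners clearly: four in the side view and three in the scene view. The arrow is at the −y end, the lever is shut, and the pad is in the middle hole. I'll fit the rig pose from the corners.

```bash
cat > h.py <<'E'
import cv2,numpy as np,pickle
def cast(c,px,z):
    f=200/np.tan(np.radians(c["vertical_fov"]/2)); K=np.array([[f,0,c["cx"]],[0,f,c["cy"]],[0,0,1.]])
    n=cv2.undistortPoints(np.array(px,float).reshape(-1,1,2),K,np.array(c["distortion"],float))[:,0]
    R=cv2.Rodrigues(np.array(c["rvec"],float))[0]; C=-R.T@np.array(c["tvec"]); d=np.c_[n,np.ones(len(n))]@R
    return C+d*((np.array(z)-C[2])/d[:,2]).reshape(-1,1)
def fit(q,p):
    q=np.array(q,float)/1000;p=np.array(p)[:,:2];qc,pc=q.mean(0),p.mean(0);a=q-qc;b=p-pc
    th=np.arctan2((a[:,0]*b[:,1]-a[:,1]*b[:,0]).sum(),(a*b).sum())
    R=np.array([[np.cos(th),-np.sin(th)],[np.sin(th),np.cos(th)]]);t=pc-R@qc
    return th,t,(p-(q@R.T+t))*1000
E
python3 - <<'E'
from h import *
S=pickle.load(open("scene.pkl","rb"));D=pickle.load(open("side.pkl","rb"))
A=lambda l:(np.array(l)+.5)/5-.5+[235,140]
B=lambda l:(np.array(l)+.5)/4-.5+[245,138]
q1=[(108,-115),(108,115),(-87,115)];p1=cast(S,A([(237,539),(650,402),(499,160)]),.008)
q2=[(-87,115),(108,115),(108,-115),(-87,-115)];p2=cast(D,B([(64,267),(302,158),(497,379),(242,518)]),.008)
for q,p in((q1,p1),(q2,p2),(q1+q2,np.r_[p1,p2])):
    th,t,e=fit(q,p);print(np.degrees(th),t,e.round(1).tolist())
R=np.array([[np.cos(th),-np.sin(th)],[np.sin(th),np.cos(th)]])
inv=lambda p:((p[:,:2]-t)@R*1000).round(1).tolist()
print("pad scene/side",inv(cast(S,A([(372,262)]),.058)),inv(cast(D,B([(262,274)]),.058)))
print("pin top",inv(cast(S,A([(238,222)]),.067)),inv(cast(D,B([(253,365)]),.067)))
print("grip top",inv(cast(S,A([(78,262)]),.069)),inv(cast(D,B([(333,472)]),.069)))
print("arrow,blank",inv(cast(S,A([(305,440),(524,366)]),.016)),inv(cast(D,B([(395,350),(295,222)]),.016)))
print("bottles",cast(S,[(457,182),(473,195)],0),cast(D,[(250,123),(268,118)],0),"jug",cast(S,[(150,228)],0),cast(D,[(392,345)],.15))
E
```

```text
14.424128141496205 [ 0.59110747 -0.02956052] [[-1.2, 1.2], [-1.3, -0.7], [2.5, -0.5]]
14.314107913310059 [ 0.59122085 -0.03108594] [[2.9, -1.3], [-1.6, -1.6], [-3.3, 0.9], [2.1, 2.0]]
14.385266257577213 [ 0.59116021 -0.03043007] [[-1.2, 2.2], [-1.4, 0.2], [2.4, 0.3], [3.0, -1.8], [-1.4, -2.3], [-3.4, 0.0], [2.0, 1.4]]
pad scene/side [[3.4, 0.4]] [[2.2, 2.4]]
pin top [[-41.0, -57.2]] [[-43.4, -60.0]]
grip top [[-43.0, -142.9]] [[-45.4, -147.2]]
arrow,blank [[68.6, -62.2], [66.0, 61.3]] [[59.3, -66.0], [64.6, 58.7]]
bottles [[0.55883002 0.40607401 0.        ]
 [0.61263523 0.43266148 0.        ]] [[5.28061158e-01 4.15092104e-01 1.11022302e-16]
 [5.90689843e-01 4.23392199e-01 0.00000000e+00]] jug [[ 0.61437641 -0.44729052  0.        ]] [[ 0.60737561 -0.43004422  0.15      ]]
```

Rig pose: origin (0.592, −0.030), yaw 14.4°. The pad, pin, grip and blank measure within about 4 mm of where they should be. The arrow measures 6–9 mm off, but it's clearly at the −60 end. The tool's axes already line up with the rig's (tool x = −rig x, tool y = rig y) to within 1°. I'll move in with the fingers shut.

```bash
cat > w.py <<'E'
from station import r
import numpy as np,sys
s=r.sense();th=np.radians(14.4);Rz=np.array([[np.cos(th),-np.sin(th),0],[np.sin(th),np.cos(th),0],[0,0,1]])
R=np.array(s["ee_rot"]);tip=np.array(s["tcp_pos"])+R[:,2]*.07
print("t",round(s["time_s"],2),"tip rig mm",(Rz.T@(tip-[.592,-.030,0])*1000).round(1),"F rig",(Rz.T@np.array(s["wrist_force"])).round(1),"yawerr",round(np.degrees(np.arctan2(-R[0,1],R[1,1]))-14.4,2),"w",round(s["gripper_width"],2))
if len(sys.argv)>3:
    g=Rz@(np.array(sys.argv[1:4],float)/1000)+[.592,-.030,0];print("shift tool mm",(R.T@(g-tip)*1000).round(0))
E
python3 -m pendant '[[[-557,312,0],[0,0,-0.017]],[[-557,312,0],[0,0,-0.017]],[[-557,312,0],[0,0,-0.017]],[[-557,312,0],[0,0,-0.017]],[[-557,312,0],[0,0,-0.017]],[[-557,312,0],[0,0,-0.017]],[[-557,312,0],[0,0,-0.017]],[[-557,312,0],[0,0,-0.017]],[[-557,312,0],[0,0,-0.017]],[[-557,312,0],[0,0,-0.017]]]' 0; python3 w.py -15 -142 110
```

```text
time_s: 1.1
tcp_pos: [0.5139, -0.2669, 0.292]
ee_rot: [[-0.968, -0.249, -0.001], [-0.249, 0.968, 0.0], [0.0, 0.0, -1.0]]
wrist_force: [0.7, -0.9, 0.2]
gripper_width: 0.17
gripper_force: 0.0
t 1.1 tip rig mm [-134.6 -210.   222. ] F rig [ 0.5 -1.   0.2] yawerr 0.04 w 0.17
shift tool mm [-120.   68.  112.]
```

```bash
python3 -m pendant '[[[-120,68,50],[0,0,0]],[[-120,68,112],[0,0,0]],[[-120,68,112],[0,0,0]],[[-120,68,112],[0,0,0]],[[-120,68,112],[0,0,0]],[[-120,68,112],[0,0,0]],[[-120,68,112],[0,0,0]]]' 0 >/dev/null; python3 w.py -15 -142 54
python3 - <<'E'
from station import r
import cv2
c=r.capture("wrist");d=r.capture("scene")["frame"][100:260,200:400]
cv2.imwrite("pics/w1.png",c["frame"][:,:,::-1])
E
```

```text
t 1.8 tip rig mm [ -16.1 -144.2  111.4] F rig [ 0.5 -1.  -0.6] yawerr -0.0 w 0.01
shift tool mm [-1.  2. 57.]
```

View pics/w1.png

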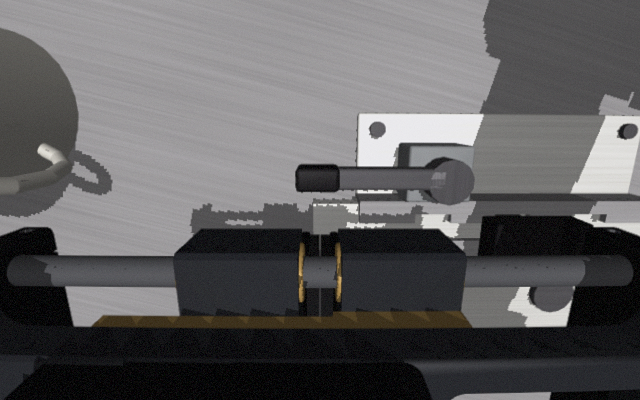

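The wrist view shows the grip at (318,178), the pin cap at (450,181) and the pad partly hidden at (530,240). Before descending I'll cross-check these points against the rig pose.

Run:
```python
from station import r
from h import *
c=r.capture("wrist")
p=cast(c,[(318,178),(450,181),(358,114),(377,130),(628,131)],[.069,.067,.008,.01,.01])
th=np.radians(14.4);R=np.array([[np.cos(th),-np.sin(th)],[np.sin(th),np.cos(th)]])
print(((p[:,:2]-[.592,-.03])@R*1000).round(1))
```

```text
[[ -47.9 -144.6]
 [ -45.7  -61.2]
 [ -87.2 -114. ]
 [ -75.2  -99.2]
 [ -76.   101.6]]
```

```bash
python3 -m pendant '[[[-1,2,45],[0,0,0]],[[-1,2,57],[0,0,0]],[[-1,2,57],[0,0,0]],[[-1,2,57],[0,0,0]]]' 0 >/dev/null; python3 w.py
python3 -m pendant '[[[12,-2,0],[0,0,0]],[[22,-4,0],[0,0,0]],[[32,-4,0],[0,0,0]],[[42,-4,0],[0,0,0]],[[52,-2,0],[0,0,0]],[[62,1,0],[0,0,0]],[[72,5,0],[0,0,0]],[[72,5,0],[0,0,0]]]' 0 >/dev/null; python3 w.py
python3 -m pendant '[[[9,7,0],[0,0,0]],[[18,14,0],[0,0,0]],[[27,23,0],[0,0,0]],[[34,34,0],[0,0,0]],[[40,45,0],[0,0,0]],[[43,54,0],[0,0,0]],[[43,57,0],[0,0,0]],[[43,57,0],[0,0,0]]]' 0 >/dev/null; python3 w.py
```

```text
t 2.35 tip rig mm [ -14.6 -142.1   54.4] F rig [0.5 0.5 0.9] yawerr 0.04 w 0.0
t 3.15 tip rig mm [ -89.2 -135.7   53.2] F rig [ 0.1 -0.2 -0.1] yawerr 0.01 w 0.0
t 3.95 tip rig mm [-130.2  -78.9   53.2] F rig [ 0.6 -1.  -0.2] yawerr 0.08 w 0.0
```

```bash
python3 -m pendant '[[[0,-12,0],[0,0,0]],[[0,-12,-50],[0,0,0]],[[0,-12,-90],[0,0,0]],[[-60,30,-90],[0,0,0]],[[-131,79,-90],[0,0,0]],[[-131,79,-90],[0,0,0]],[[-131,79,-90],[0,0,0]],[[-131,79,-90],[0,0,0]]]' 0 >/dev/null; python3 w.py 0 0 62
python3 - <<'E'
from station import r
import cv2,pickle
import numpy as np
c=r.capture("wrist");d=r.capture("scene");pickle.dump([c,d],open("k.pkl","wb"))
z=cv2.resize(d["frame"][140:255,235:395],None,fx=3,fy=3,interpolation=2)
z=cv2.copyMakeBorder(z,0,0,80,80,0)
cv2.imwrite("pics/k.png",np.vstack([cv2.resize(c["frame"],(400,250)),z[:, :400]])[:,:,::-1] if 0 else np.vstack([c["frame"][:255],z])[:,:,::-1])
E
```

```text
t 4.75 tip rig mm [  2.   -0.3 142.4] F rig [-0.5 -0.1 -0.2] yawerr 0.1 w 0.0
shift tool mm [ 2.  0. 80.]
```

View pics/k.png

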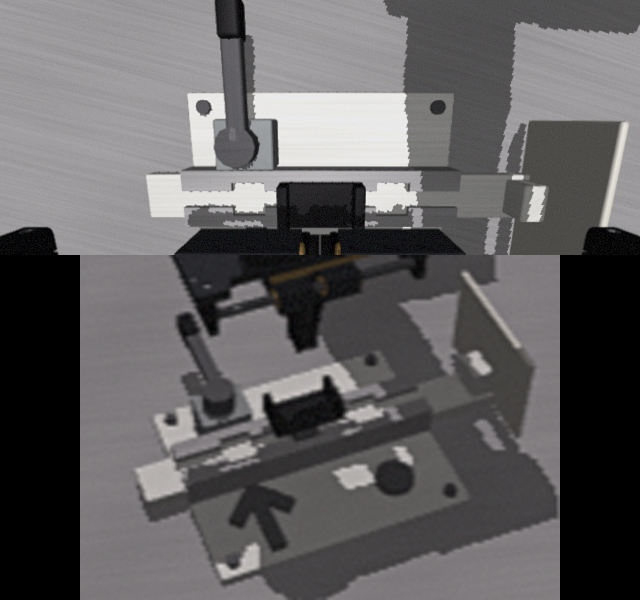

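The pad is centred at (320,205), and the lever is pointing out from the pin at (236,148) to the grip at (230,15). That's about 1.53 rad, just short of the 1.6 stop. I'll nudge it the rest of the way.

```bash
python3 -m pendant '[[[44,-32,0],[0,0,0]],[[88,-64,0],[0,0,0]],[[132,-94,0],[0,0,0]],[[132,-94,40],[0,0,0]],[[132,-94,88],[0,0,0]],[[132,-94,88],[0,0,0]],[[132,-94,88],[0,0,0]]]' 0 >/dev/null; python3 w.py
python3 -m pendant '[[[0,8,0],[0,0,0]],[[0,14,0],[0,0,0]],[[0,18,0],[0,0,0]],[[0,20,0],[0,0,0]],[[0,20,0],[0,0,0]]]' 0 >/dev/null; python3 w.py
python3 -m pendant '[[[0,1,0],[0,0,0]],[[0,2,0],[0,0,0]],[[0,3,0],[0,0,0]],[[0,3,0],[0,0,0]]]' 0 >/dev/null; python3 w.py
```

```text
t 5.55 tip rig mm [-131.9  -95.4   55.8] F rig [-0.  -1.   0.5] yawerr -0.01 w 0.01
t 6.05 tip rig mm [-130.1  -74.7   56.4] F rig [-0.1 -2.3  2.3] yawerr 0.11 w 0.01
t 6.45 tip rig mm [-130.1  -74.1   56.4] F rig [ -0.6 -14.7   1.5] yawerr 0.08 w 0.0
```

The force rose to 15 N, so the lever is on its wide-open stop. Next is the pad.

```bash
python3 -m pendant '[[[0,-12,0],[0,0,0]],[[0,-12,-50],[0,0,0]],[[-40,10,-60],[0,0,0]],[[-85,40,-60],[0,0,0]],[[-130,72,-60],[0,0,0]],[[-130,72,-60],[0,0,0]],[[-130,72,-30],[0,0,0]],[[-130,72,-5],[0,0,0]],[[-130,72,-5],[0,0,0]],[[-130,72,-5],[0,0,0]]]' 0 >/dev/null; python3 w.py 0 0 47
```

```text
t 7.45 tip rig mm [-1.6  0.3 60.2] F rig [ 0.1 -0.5 -0.1] yawerr 0.02 w 0.01
shift tool mm [-2. -0. 13.]
```

```bash
python3 -m pendant '[[[-1,0,4],[0,0,0]],[[-1,0,8],[0,0,0]],[[-1,0,12],[0,0,0]],[[-1,0,13],[0,0,0]],[[-1,0,13],[0,0,0]]]' 0 >/dev/null; python3 w.py
python3 -m pendant '[[[0,-5,0],[0,0,0]],[[0,-10,0],[0,0,0]],[[0,-15,0],[0,0,0]],[[0,-20,0],[0,0,0]],[[0,-25,0],[0,0,0]],[[0,-30,0],[0,0,0]],[[0,-35,0],[0,0,0]],[[0,-35,0],[0,0,0]]]' 0 >/dev/null; python3 w.py
```

```text
t 7.95 tip rig mm [ 0.8  0.2 48. ] F rig [ 1.8 -0.3  4.9] yawerr 0.05 w 0.01
t 8.75 tip rig mm [  0.2 -35.6  47.4] F rig [ 2.2 -1.5  4. ] yawerr 0.0 w 0.01
```

```bash
python3 -m pendant '[[[0,0,-5],[0,0,0]],[[0,0,-10],[0,0,0]],[[0,0,-13],[0,0,0]],[[0,-4,-13],[0,0,0]],[[0,-8,-13],[0,0,0]],[[0,-12,-13],[0,0,0]],[[0,-16,-13],[0,0,0]],[[0,-20,-13],[0,0,0]],[[0,-24,-13],[0,0,0]],[[0,-24,-13],[0,0,0]]]' 0 >/dev/null; python3 w.py
python3 -m pendant '[[[0,-3,0],[0,0,0]],[[0,-6,0],[0,0,0]],[[0,-9,0],[0,0,0]],[[0,-9,0],[0,0,0]]]' 0 >/dev/null; python3 w.py
```

```text
t 9.75 tip rig mm [ -0.4 -58.9  59.9] F rig [ 0.1  0.9 -0.6] yawerr -0.0 w 0.01
t 10.15 tip rig mm [ -0.4 -67.8  60.1] F rig [-0.8  2.1 -1. ] yawerr 0.01 w 0.0
```

```bash
for i in 1 2 3; do python3 -m pendant '[[[0,-1.5,0],[0,0,0]],[[0,-3,0],[0,0,0]],[[0,-3,0],[0,0,0]]]' 0 >/dev/null; python3 w.py; done
```

```text
t 10.45 tip rig mm [ -0.3 -70.7  60.3] F rig [-1.2  1.3 -1.3] yawerr 0.02 w 0.01
t 10.75 tip rig mm [  0.4 -74.2  60.6] F rig [-0.4  0.2  0. ] yawerr 0.03 w 0.01
t 11.05 tip rig mm [  0.3 -76.9  60.6] F rig [-0.3 -0.4 -0.6] yawerr 0.03 w 0.01
```

Run:
```python
from station import r
import cv2,pickle
import numpy as np
c=r.capture("wrist");d=r.capture("side")
z=cv2.resize(d["frame"][138:278,220:410],(640,472),interpolation=2)[:340]
cv2.imwrite("pics/m.png",np.vstack([c["frame"][:255],z])[:,:,::-1])
```

```text
(no output)
```

View pics/m.png

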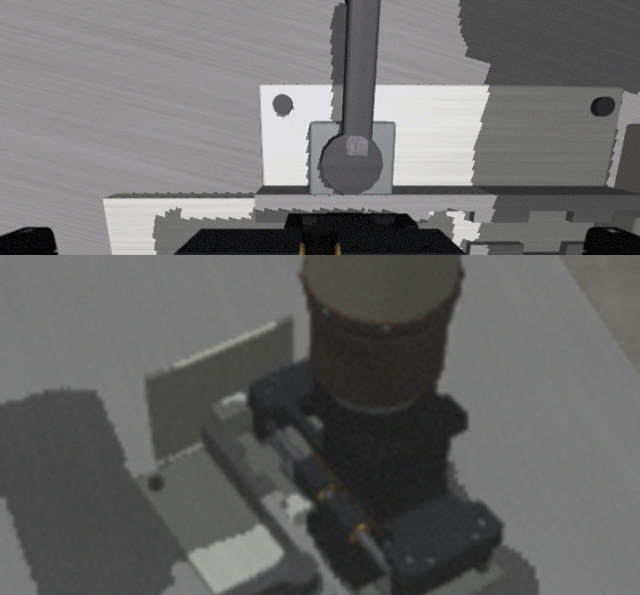

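The wrist view shows the pad spanning columns 287–415, centred at 351. That's level with the pin at 352 (y = −60), so the pad is at the wanted hole. A small push will show whether it has latched.

```bash
for i in 1 2; do python3 -m pendant '[[[0,-1,0],[0,0,0]],[[0,-2,0],[0,0,0]],[[0,-2,0],[0,0,0]]]' 0 >/dev/null; python3 w.py; done
```

```text
t 11.45 tip rig mm [  0.  -77.3  60.3] F rig [0.1 5.2 2.6] yawerr 0.03 w 0.01
t 11.75 tip rig mm [  0.  -77.5  60.3] F rig [ 0.6 11.   3.4] yawerr 0.03 w 0.0
```

It's latched: 11 N with no movement. I'll retract, check that the button is up, and get into position for closing the lever.

```bash
python3 -m pendant '[[[0,12,0],[0,0,0]],[[0,18,-20],[0,0,0]],[[0,18,-60],[0,0,0]],[[50,40,-60],[0,0,0]],[[90,50,-60],[0,0,0]],[[131,56,-60],[0,0,0]],[[131,56,-60],[0,0,0]],[[131,56,-60],[0,0,0]]]' 0 >/dev/null; python3 w.py -131 -25 55
python3 - <<'E'
from station import r
import cv2,pickle
import numpy as np
c=r.capture("scene");d=r.capture("side");pickle.dump([c,d],open("k.pkl","wb"))
a=cv2.resize(c["frame"][160:250,235:395],None,fx=4,fy=4,interpolation=2)[:290]
z=cv2.resize(d["frame"][170:250,245:405],None,fx=4,fy=4,interpolation=2)[:300]
cv2.imwrite("pics/n.png",np.vstack([a,z])[:,:,::-1])
E
```

```text
t 12.55 tip rig mm [-131.3  -24.7  121. ] F rig [ 0.8 -1.   0.5] yawerr 0.06 w 0.01
shift tool mm [-0. -0. 66.]
```

View pics/n.png

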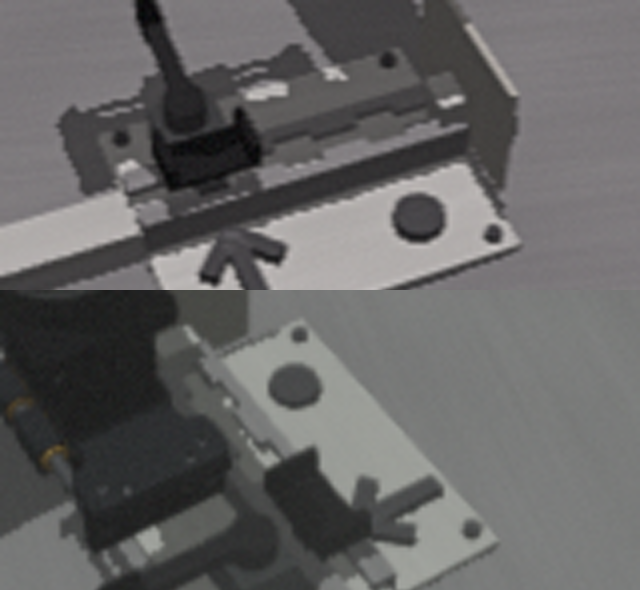

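```bash
python3 - <<'E'
from h import *
S=pickle.load(open("scene.pkl","rb"));D=pickle.load(open("side.pkl","rb"))
th=np.radians(14.4);R=np.array([[np.cos(th),-np.sin(th)],[np.sin(th),np.cos(th)]])
f=lambda c,u,v,s,o:((cast(c,[((u+.5)/s-.5+o[0],(v+.5)/s-.5+o[1])],.074)[:,:2]-[.592,-.03])@R*1000).round(1)
print("scene",f(S,412,203,5,(235,140)),f(S,438,266,5,(235,140)),"->",f(S,240,107,4,(235,160)),f(S,259,158,4,(235,160)))
print("side",f(D,262,220,4,(245,138)),f(D,311,283,4,(245,138)),"->",f(D,318,447-290,4,(245,170)),f(D,368,509-290,4,(245,170)))
E
python3 -m pendant '[[[0,0,40],[0,0,0]],[[0,0,66],[0,0,0]],[[0,0,66],[0,0,0]],[[0,0,66],[0,0,0]]]' 0 >/dev/null; python3 w.py
```

```text
scene [[-14.8  29.6]] [[30.7 25. ]] -> [[-15.9 -32.3]] [[ 29.1 -36.3]]
side [[17.8 28.5]] [[ 15.7 -30.8]] -> [[ 18.5 -34.4]] [[ 17.4 -89.3]]
t 13.05 tip rig mm [-129.9  -24.8   54.2] F rig [-0.2  0.1 -0. ] yawerr 0.06 w 0.01
```

All the rim corners shifted by about −60 mm in y with x unchanged, so the pad is at its full-up height. Now I'll close the lever.

```bash
python3 -m pendant '[[[0,-16,0],[0,0,0]],[[0,-27,0],[0,0,0]],[[0,-38,0],[0,0,0]],[[0,-48,0],[0,0,0]],[[-5,-64,0],[0,0,0]],[[-11,-79,0],[0,0,0]],[[-22,-93,0],[0,0,0]],[[-34,-105,0],[0,0,0]],[[-34,-105,0],[0,0,0]]]' 0 >/dev/null; python3 w.py
python3 -m pendant '[[[-8,-5,0],[0,0,0]],[[-16,-9,0],[0,0,0]],[[-24,-12,0],[0,0,0]],[[-32,-14,0],[0,0,0]],[[-32,-14,0],[0,0,0]],[[-32,-14,0],[0,0,0]]]' 0 >/dev/null; python3 w.py
for i in 1 2; do python3 -m pendant '[[[-1,0,0],[0,0,0]],[[-2,0,0],[0,0,0]],[[-2,0,0],[0,0,0]]]' 0 >/dev/null; python3 w.py; done
```

```text
t 13.95 tip rig mm [ -95.8 -131.3   54.4] F rig [-0.4  0.6  0.1] yawerr -0.04 w 0.0
t 14.55 tip rig mm [ -64.7 -143.5   54.1] F rig [-0.5 -0.7 -0.4] yawerr 0.04 w 0.01
t 14.85 tip rig mm [ -64.5 -143.4   54.2] F rig [-5.3 -0.5  2.5] yawerr 0.01 w 0.0
t 15.15 tip rig mm [ -64.4 -143.4   54.2] F rig [-8.2 -0.8  4.9] yawerr -0.01 w 0.0
```

```bash
for i in 1 2; do python3 -m pendant '[[[-1,0,0],[0,0,0]],[[-2,0,0],[0,0,0]],[[-2,0,0],[0,0,0]]]' 0 >/dev/null; python3 w.py; done
python3 -m pendant '[[[22,0,0],[0,0,0]],[[22,0,-40],[0,0,0]],[[22,0,-80],[0,0,0]],[[80,30,-130],[0,0,0]],[[80,30,-130],[0,0,0]],[[80,30,-130],[0,0,0]]]' 0 >/dev/null; python3 w.py
python3 - <<'E'
from station import r
import cv2,numpy as np
c=r.capture("scene");w=r.capture("wrist")
z=cv2.resize(c["frame"][130:255,220:480],(640,308),interpolation=2)
cv2.imwrite("pics/o.png",np.vstack([w["frame"][:290],z])[:,:,::-1])
E
```

```text
t 15.45 tip rig mm [ -64.3 -143.4   54.1] F rig [-11.3  -2.2   7.1] yawerr -0.04 w 0.01
t 15.75 tip rig mm [ -64.2 -143.4   54.1] F rig [-15.5  -2.4   8.9] yawerr -0.05 w 0.01
t 16.35 tip rig mm [-136.5 -113.2  188.4] F rig [ 0.8 -0.1 -0.5] yawerr 0.07 w 0.01
```

View pics/o.png

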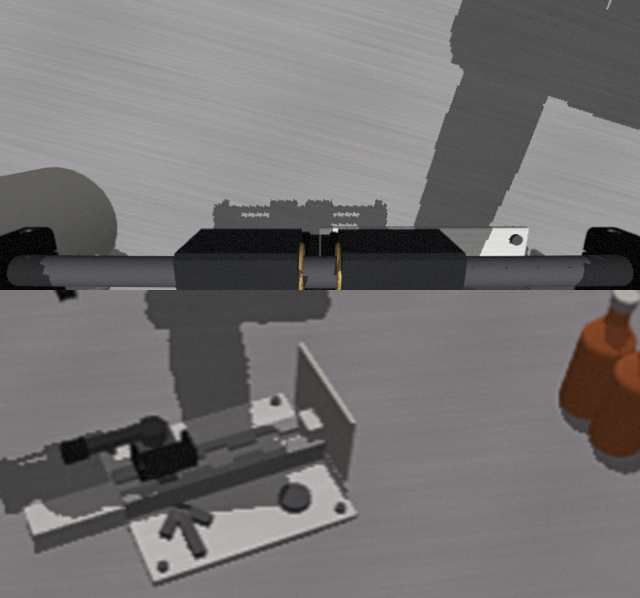

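The lever at (75,449)–(154,430) lies parallel to the sleeve, at the same slope as when it started shut. The pad is up at the arrow end, and the bottles and jug haven't moved.

```bash
python3 -c "
from station import r
print(r.finish_job())"
```

```text
the job is handed in; nothing more can be done
None
```

The bottle stop is reset and handed in: the lever was swung wide open, the button moved and latched fully up in the hole the arrow points at (y = −60 mm), and the lever swung fully shut, with the bottles and jug untouched, at about 16 s on the robot's clock.

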